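Set and lock the cheese cutter's thickness dial

ROBOT

A 6-joint arm with a two-finger parallel gripper is mounted at the origin on the work surface. World frame = base frame: x ahead of the robot, y to its left, z up, the work surface at z = 0. Lengths are in m, angles in rad, forces in N, time in s.
With the tool pointing down it reaches from about 0.225 to 0.875 m from the base axis. Payload 3.4 kg.
Tool frame: the origin (TCP) lies at the very end of the fingers, on their centre line; the grasp point (between the pads) lies 19 mm behind it; z points along the fingers, y is the line along which they close (so a half turn about z gives the same grasp; the last joint's range is limited). The gripper opens to 85 mm and grips with 20 to 120 N. Pads are 22 mm wide; open, the fingers measure 114 mm over their backs; the gripper's body (76 mm by 85 mm) begins 54 mm behind the grasp point. The pads swing forward as they close: fully open they stand 13 mm farther back than shut.
Start: joints at [-1.47, 0.276, 1.505, -0, 1.361, -0.121], TCP at [0.126, -0.561, 0.231] pointing down, gripper open.
Joint ranges: [-2.89, 2.89], [-0.75, 2.08], [0.22, 2.7], [-1.18, 4.32], [0.11, 2.71], [-2.7, 2.7]. Speed limits (rad/s): [2.57, 2.57, 3.14, 3.14, 3.14, 3.14].

INTERFACE

Orientations are given as a unit quaternion [w, x, y, z].
In Python, from rig import manip, get_image, camera_info gives the robot as it stands. The module is installed in compiled form; this text tells all that it offers.
- The arm moves only by the shell command python3 -m crank 'ROWS' [FORCE]. ROWS is a JSON object of lists of equal length, an entry for each row: "translation": the shift along the tool's x, y, z in mm, a list of three; "roll": the turn about the tool's z in rad; "fingers": the opening, from 0 (shut) to 1 (fully open). A call has 1 to 8 rows; each row shifts and turns the commanded pose from where the row before left it, along the tool's axes as they then stand; what a row does not reach is not made up. A row lasts 1/10 s, in which the tool goes at most 50 mm and 8.59 degrees, less where a joint would pass 70% of its speed; a pose out of reach is approached as far as the arm can. A call is refused whole if a number of a shift passes 50 or a number of a turn 0.15, either way. A call with a gripper value outside its range is refused whole. The fingers move at their own pace and stop on an object; FORCE is the grip in N (left out, the last holds). Time passes only in rows, so rows that do not move let the fingers close. It gives the time, the measured TCP pose, the force, the opening and the grip force at its end, in the units of the state.
- manip.get_state(): the state, without advancing time (a new reading comes with each control period).
- get_image(name): name is "scene" or "top" or "wrist"; returns the picture (384x512x3 uint8, blue, green, red); there is no depth.
- camera_info(name): a dict with "mtx" (3x3 intrinsics, pixels), "D" ([k1, k2, p1, p2, k3] as OpenCV has them; the pictures are not rectified), "rvec" (rotation vector, rad) and "tvec" (3), from world to camera coordinates, as OpenCV has them. Camera axes: x right, y down, z forward; pixel columns grow to the right and rows downward; lengths in m; the calibration is good to about 2 mm. A picture is of the moment at which its call begins: read the wrist's pose just before it. camera_info takes no time and is no camera call; for the wrist camera it gives the pose at the moment of the call.
- manip.sign_off(): hands the job in; it is judged then, once.
The state is a dict: "clock": time; "qpos": joint angles; "qd": joint speeds; "effort": joint torques, N m; "position": TCP position; "ee_rot": TCP orientation; "contact_force": force on the tool from outside, world axes, zero at the start; "moment": the same for the moment, N m; "width": finger opening in m; "gripper_force": force on a finger pad.
Only numpy, scipy, OpenCV 4.12 (cv2) and the standard library are available. Lean on these libraries where they do the work, as an engineer would, in place of code of your own. Each camera call takes 0.05 s, during which the arm holds its last target. There are 200 camera calls.

TASK

Two wire cheese cutters stand on the counter, one with a yellow dial and one with a blue dial. On the one with the yellow dial, turn the dial clockwise until its white pointer faces the green clip beside it, then swing the black handle of the lock ring under that dial clockwise to its stop, by the red dot, so that the setting is locked with the pointer still at the clip. Leave the cutter with the blue dial untouched, and let go.

Things in the scene. Friction and masses are not known exactly. Their poses are not given: they have to be found in the camera images.
- yellow_dial_grip (a point): Yellow dial: 52 mm disc (top 60 mm above the counter) with an upright bar grip 50 long, 14 thick, top at 96 mm. Point: on the dial's upright axis, mid-bar, 82 mm up; x runs along the bar to the white pointer, z up. Stiff (0.05 N m), stays put; starts 0.5 to 1.5 rad short of the clip, clockwise from above. Base plate fixed, top at 30 mm; cheese block beyond the dial, top at 78 mm.
- yellow_clip: Green clip fixed on the base beside the yellow dial, 12 mm wide, top 42 mm above the counter; marks the setting wanted. Its origin is on the dial's axis, 30 mm up (not at the clip); its x axis points level from the axis to the clip, 46 to 63 mm out. The dial is set when the dial point's x axis has the same heading.
- yellow_lock_lug (a point): Handle of the lock ring under the yellow dial: black upright round pin, 14 mm diameter, on a short arm of the steel ring, 80 mm from the dial's axis; free from 49 mm to its top 98 mm above the counter. Point: on the pin's centre line, 81 mm up; x points outward from the dial's axis, z up.
- yellow_ring (a joint): Angle of that lock ring, rad: 0 loose (handle by the black dot), growing clockwise seen from above to 1.25, tight at its end stop (handle by the red dot). The ring turns about the dial's axis, the handle on an 80 mm circle; stiff (about 2 N at the handle), stays where it is left. Starts between 0 and 0.3.
- blue_cutter: The other cutter, alike but with a blue dial: not to be touched. Origin on the counter under its dial's axis; the base reaches 180 mm along its x axis (a bow handle, 135 mm high, 225 mm), 100 mm the other way and 85 mm to either side; dial and lock pin as high as the yellow one's.

How it is judged:
On the way, in this order (a step that is already met when the one before it is completed fails the run):
1. the yellow dial's pointer is at the green clip (within 0.2 rad) while its lock ring is still loose (below 0.5 rad) (angle between the x axis of yellow_dial_grip and the x axis of yellow_clip, either way round below 0.2 rad and value of joint yellow_ring below 0.5 rad), for 0.2 s.
2. the lock ring is turned tight (beyond 1.05 rad) with the pointer at the clip (angle between the x axis of yellow_dial_grip and the x axis of yellow_clip, either way round below 0.2 rad and value of joint yellow_ring above 1.05 rad), for 0.2 s.
At the end, for the whole second after the job is handed in: The yellow dial's pointer is within 0.2 rad of the green clip's heading and its lock ring is tight, beyond 1.05 of 1.25 rad, and at rest (all of step 2 and velocity of joint yellow_ring between -0.1 and 0.1 rad/s); the robot touches nothing.
It fails at once if the robot presses on the cutter with the blue dial (more than 1 N) (contact force between any of the fingers, the arm and blue_cutter above 1 N).
It also fails if it takes over 48 s, if anything falls off the work surface, if the arm or the gripper's body presses on something with over 40 N, if the wrist force passes 120 N, or if a joint passes its speed limit or range.

## Working session

There is one attempt and no reset: what is moved stays moved. The work goes in short steps, Python scripts to look and compute and a shell command to move; the robot and the scene stay as the last step left them, time stands still between calls to the robot, and variables do not carry over. Pictures are saved under pics/ and viewed, at most 10 in all, crops included, and the job is handed in when it is done.

```bash
mkdir -p pics; python3 - <<'E'
from rig import manip,get_image,camera_info
import cv2,numpy as np
for n in("scene","top"):
    im=get_image(n);cv2.imwrite(f"pics/{n}0.png",im)
    c=camera_info(n);R=cv2.Rodrigues(np.array(c["rvec"],float))[0];print(n,(-R.T@np.array(c["tvec"]).reshape(3)).round(3))
s=manip.get_state();print(s["clock"],s["position"],s["ee_rot"])
E
```

```text
scene [ 0.874 -0.507  0.676]
top [ 0.376 -0.044  0.802]
0.1 [ 0.12643229 -0.56043024  0.23052974] [-8.32522070e-04  9.93858024e-01  1.10659541e-01  1.19991269e-05]
```

View pics/top0.png

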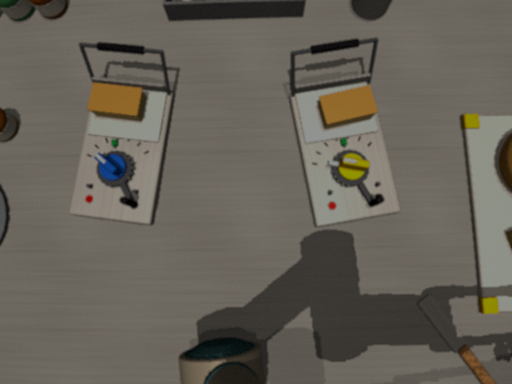

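View pics/scene0.png

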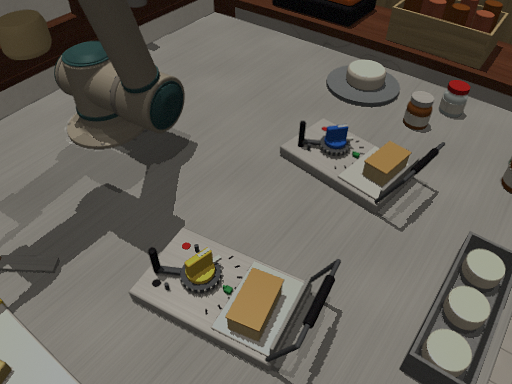

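```bash
cat > h.py <<'E'
from rig import manip,get_image,camera_info
import cv2,numpy as np
def ray(c,px,z):
    R=cv2.Rodrigues(np.array(c["rvec"],float))[0];t=np.array(c["tvec"],float).reshape(3)
    o=-R.T@t
    u=cv2.undistortPoints(np.array([[px]],float),np.array(c["mtx"],float),np.array(c["D"],float))[0,0]
    d=R.T@np.array([u[0],u[1],1.]);return o+d*(z-o[2])/d[2]
def proj(c,p):
    return cv2.projectPoints(np.array([p],float),np.array(c["rvec"],float),np.array(c["tvec"],float),np.array(c["mtx"],float),np.array(c["D"],float))[0][0,0]
def blobs(im,lo,hi,amin=8):
    m=cv2.inRange(cv2.cvtColor(im,cv2.COLOR_BGR2HSV),np.array(lo),np.array(hi))
    n,l,s,c=cv2.connectedComponentsWithStats(m)
    return m,[(s[i,4],c[i].round(1)) for i in range(1,n) if s[i,4]>=amin]
E
python3 - <<'E'
from h import *
im=cv2.imread("pics/top0.png");c=camera_info("top")
for n,lo,hi,z in(("yel",(22,120,90),(35,255,255),.075),("grn",(45,80,40),(85,255,255),.042),("red",(0,150,100),(6,255,255),.03)):
    for a,p in blobs(im,lo,hi)[1]: print(n,a,p,ray(c,p,z).round(4))
print("pin",ray(c,(376,198),.09))
cv2.imwrite("pics/topc.png",cv2.resize(im[125:220,295:405],None,fx=6,fy=6,interpolation=cv2.INTER_CUBIC))
E
```

```text
yel 206 [471.2 120.5] [ 0.626  -0.4556  0.075 ]
yel 220 [356.4 160.3] [ 0.5513 -0.2282  0.075 ]
yel 232 [350.4 172.9] [ 0.5274 -0.2156  0.075 ]
yel 260 [489.8 305.1] [ 0.2811 -0.4552  0.075 ]
grn 53 [4.7 1.8] [0.9415 0.5137 0.042 ]
grn 39 [343.5 141.4] [ 0.598  -0.2134  0.042 ]
grn 34 [114.1 142.8] [0.606  0.2442 0.042 ]
red 32 [ 88.5 198.5] [0.4956 0.2965 0.03  ]
red 32 [331.8 205.2] [ 0.4732 -0.1862  0.03  ]
pin [ 0.47719592 -0.25580263  0.09      ]
```

View pics/topc.png

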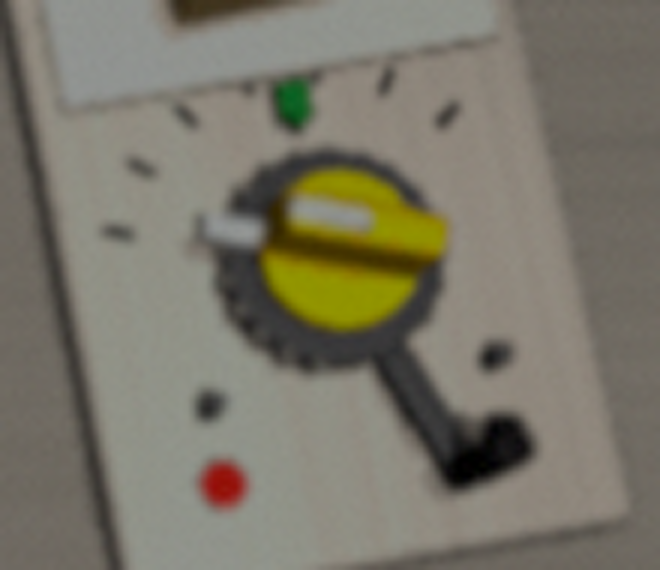

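```bash
python3 - <<'E'
from h import *
c=camera_info("top")
f=lambda x,y,z:ray(c,(295+x/6-.4,125+y/6-.4),z)
A=f(341,250,.06);B=f(367,227,.096);g=f(294,102,.042);p=f(516,437,.098)
a,b=f(288,215,.096),f(447,232,.096)
wt=f(205,228,.06)
print(A,B,g,p)
o=(A+B)[:2]/2
H=lambda v:np.arctan2(v[1],v[0])
print("clip",H(g[:2]-o),np.linalg.norm(g[:2]-o),"pin",H(p[:2]-o),np.linalg.norm(p[:2]-o),"bar",H((a-b)[:2]),np.linalg.norm(a-b),"ptr",H(wt[:2]-o))
print("red",H(np.array([.4732,-.1862])-o))
s=manip.get_state();print(s["position"],cv2.Rodrigues)
from scipy.spatial.transform import Rotation as Ro
print(Ro.from_quat(s["ee_rot"],scalar_first=True).as_matrix().round(3))
cw=camera_info("wrist");R=cv2.Rodrigues(np.array(cw["rvec"],float))[0];print(-R.T@np.array(cw["tvec"]).reshape(3),R[2])
E
```

```text
[ 0.54342993 -0.22180561  0.06      ] [ 0.54229379 -0.2215008   0.096     ] [ 0.59760049 -0.21356831  0.042     ] [ 0.47691996 -0.26175401  0.098     ]
clip 0.14663973354849466 0.05533247775084208 pin -2.5952215594000916 0.07717777116366181 bar 1.4423776756234834 0.04834461539837109 ptr 1.3729181414767786
red 2.6708243462321595
[ 0.12643229 -0.56043024  0.23052974] <built-in function Rodrigues>
[[ 0.976  0.22  -0.   ]
 [ 0.22  -0.976  0.002]
 [ 0.    -0.002 -1.   ]]
[ 0.20731239 -0.54234096  0.37236824] [-0.3147896  -0.06948525 -0.94661466]
```

```bash
python3 -m crank '{"translation":[[40,-20,0],[40,-20,0],[40,-20,0],[40,-20,0],[40,-20,0],[40,-20,0],[40,-20,0],[40,-20,0]],"roll":[0,0,0,0,0,0,0,0],"fingers":[1,1,1,0.6,0.6,0.6,0.6,0.6]}'
python3 -m crank '{"translation":[[40,-20,0],[40,-20,0],[40,-20,0],[40,-20,0],[0,0,0]],"roll":[0,0,0,0,0],"fingers":[0.6,0.6,0.6,0.6,0.6]}'
python3 -m crank '{"translation":[[0,0,0],[0,0,0],[0,0,0],[0,0,0],[0,0,0],[0,0,0],[0,0,0],[0,0,0]],"roll":[-0.148,-0.148,-0.148,-0.148,-0.148,-0.148,-0.148,-0.148],"fingers":[0.6,0.6,0.6,0.6,0.6,0.6,0.6,0.6]}'
cat >> h.py <<'E'
from scipy.spatial.transform import Rotation as Ro
def pose():
    s=manip.get_state();M=Ro.from_quat(s["ee_rot"],scalar_first=True).as_matrix()
    print("t",round(s["clock"],2),"tcp",s["position"].round(4) if hasattr(s["position"],'round') else s["position"],"hx",np.arctan2(M[1,0],M[0,0]).round(3),"zx",M[:,2].round(3),"q",np.round(s["qpos"],2),"F",np.round(s["contact_force"],1),"w",s["width"])
    return s,M
def delta(target):
    s,M=pose();print("tool shift mm",(M.T@(np.array(target)-np.array(s["position"]))*1000).round(1))
E
python3 - <<'E'
from h import *
delta([.543,-.2217,.068])
im=get_image("wrist");cv2.imwrite("pics/w1.png",im)
c=camera_info("wrist")
for n,lo,hi,z in(("yel",(22,120,90),(35,255,255),.075),("grn",(45,80,40),(85,255,255),.042),("red",(0,150,100),(6,255,255),.03)):
    for a,p in blobs(im,lo,hi,40)[1]: print(n,a,p,ray(c,p,z).round(4))
print(proj(c,[.543,-.2217,.096]))
E
```

```text
clock: 0.9
position: [0.4044, -0.3329, 0.231]
ee_rot: [-0.0, 0.994, 0.111, -0.0]
contact_force: [0.0, -0.3, -0.1]
width: 0.051
gripper_force: 0.0
clock: 1.4
position: [0.5456, -0.2174, 0.2305]
ee_rot: [-0.001, 0.994, 0.113, 0.001]
contact_force: [-1.5, -0.4, 0.6]
width: 0.0511
gripper_force: 0.0
clock: 2.2
position: [0.541, -0.2217, 0.2309]
ee_rot: [-0.0, 0.761, 0.649, -0.0]
contact_force: [0.2, 0.6, 0.8]
width: 0.0512
gripper_force: 0.0
t 2.2 tcp [ 0.541  -0.2217  0.2309] hx 1.411 zx [-0.001  0.    -1.   ] q [-0.51  0.29  1.48 -0.    1.37 -0.35] F [0.2 0.6 0.8] w 0.051170462978622974
tool shift mm [  0.3   2.2 162.9]
yel 1292 [257.6 176.5] [ 0.5439 -0.221   0.075 ]
grn 96 [299.8 156.9] [ 0.5981 -0.2133  0.042 ]
[257.02312374 182.54201813]
```

View pics/w1.png

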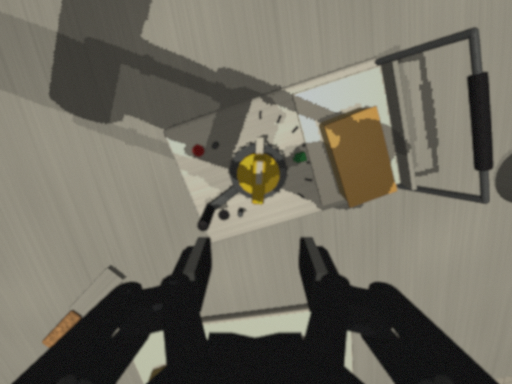

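The wrist view shows the bar upright at (258,176), along the tool's x. The clip is at (300,157) and the fingers straddle the bar. I'll descend and grip.

```bash
python3 -m crank '{"translation":[[0,2,35],[0,0,35],[0,0,35],[0,0,30],[0,0,20],[0,0,8],[0,0,0]],"roll":[0,0,0,0,0,0,0],"fingers":[0.6,0.6,0.6,0.6,0.6,0.6,0.6]}' 60
python3 -m crank '{"translation":[[0,0,0],[0,0,0],[0,0,0],[0,0,0],[0,0,0],[0,0,0]],"roll":[0,0,0,0,0,0],"fingers":[0,0,0,0,0,0]}' 60
python3 -c "
from h import *
delta([.543,-.2217,.068])"
```

```text
clock: 2.95
position: [0.5429, -0.2215, 0.0672]
ee_rot: [-0.001, 0.764, 0.646, -0.001]
contact_force: [-0.8, -0.4, 0.6]
width: 0.0515
gripper_force: 0.0
clock: 3.55
position: [0.5446, -0.2221, 0.0698]
ee_rot: [0.001, 0.763, 0.646, 0.0]
contact_force: [-0.8, -1.1, 6.3]
width: 0.0132
gripper_force: 58.6
t 3.55 tcp [ 0.5446 -0.2221  0.0698] hx 1.405 zx [ 0.002 -0.001 -1.   ] q [-0.51  0.42  1.71 -0.    1.   -0.34] F [-0.8 -1.1  6.3] w 0.013196830897834012
tool shift mm [ 0.1 -1.6  1.8]
```

```bash
python3 -m crank '{"translation":[[0,0,-1],[0,0,0],[0,0,0],[0,0,0],[0,0,0],[0,0,0],[0,0,0],[0,0,0]],"roll":[0.1,0.12,0.12,0.12,0.12,0.12,0.12,0.12],"fingers":[0,0,0,0,0,0,0,0]}'
python3 -m crank '{"translation":[[0,0,0],[0,0,0],[0,0,0],[0,0,0],[0,0,0],[0,0,0]],"roll":[0.12,0.12,0.08,0,0,0],"fingers":[0,0,0,0,0,0]}'
python3 -c "
from h import *
delta([.543,-.2217,.068])"
```

```text
clock: 4.35
position: [0.5452, -0.2226, 0.0699]
ee_rot: [0.001, 0.973, 0.229, 0.001]
contact_force: [2.8, -2.2, -1.0]
width: 0.0127
gripper_force: 58.5
clock: 4.95
position: [0.5452, -0.2228, 0.0699]
ee_rot: [0.001, 0.997, 0.074, 0.001]
contact_force: [3.4, -4.9, -0.0]
width: 0.0128
gripper_force: 58.8
t 4.95 tcp [ 0.5452 -0.2228  0.0699] hx 0.147 zx [ 0.003 -0.003 -1.   ] q [-0.51  0.43  1.71 -0.    1.    0.92] F [ 3.4 -4.9 -0. ] w 0.012839435542302298
tool shift mm [-2.1 -1.4  1.9]
```

```bash
python3 -m crank '{"translation":[[0,0,0],[0,0,0],[0,0,0],[0,0,0],[0,0,-20],[0,0,-40],[0,0,-40],[0,0,-40]],"roll":[0,0,0,0,0,0,0,0],"fingers":[0.5,0.5,0.5,0.5,0.5,0.5,0.5,0.5]}'
python3 -m crank '{"translation":[[-40,0,0],[-40,0,0],[-40,0,0],[0,0,0],[0,0,0]],"roll":[0,0,0,0,0],"fingers":[0.5,0.5,0.5,0.5,0.5]}'
python3 - <<'E'
from h import *
pose();c=camera_info("wrist")
im=get_image("wrist");t=get_image("top");cv2.imwrite("pics/t2.png",t)
cc=[proj(c,p) for p in ([.543,-.2217,.096],[.477,-.262,.098],[.598,-.2135,.042])];print(cc)
cv2.imwrite("pics/w2.png",im);np.save("w2.npy",c,allow_pickle=True)
E
```

```text
clock: 5.75
position: [0.5434, -0.2211, 0.2105]
ee_rot: [-0.0, 0.997, 0.073, -0.0]
contact_force: [0.6, 0.1, -0.7]
width: 0.0425
gripper_force: 0.0
clock: 6.25
position: [0.4247, -0.2389, 0.2097]
ee_rot: [0.0, 0.997, 0.072, 0.0]
contact_force: [0.2, 0.2, 0.4]
width: 0.0428
gripper_force: 0.0
t 6.25 tcp [ 0.4247 -0.2389  0.2097] hx 0.144 zx [ 0.001 -0.    -1.   ] q [-0.66  0.16  1.72  0.    1.26  0.77] F [0.2 0.2 0.4] w 0.042823837447472896
[array([254.74518863,  56.56912438]), array([287.51011022, 139.95511414]), array([254.49806765,   4.73974764])]
```

View pics/w2.png

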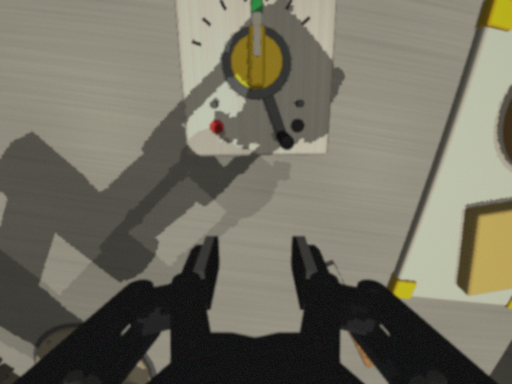

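Pointer now faces the clip (256,8). The pin top is at (287,141), 1–2 px from where I predicted it. Next: align radially, move over the pin and descend.

```bash
python3 -m crank '{"translation":[[0,0,0],[0,0,0],[0,0,0],[15,23,0],[16,24,0],[0,0,0]],"roll":[-0.14,-0.13,-0.13,0,0,0],"fingers":[0.5,0.5,0.5,0.5,0.5,0.5]}'
python3 - <<'E'
from h import *
delta([.4755,-.2628,.062])
c=camera_info("wrist");im=get_image("wrist");cv2.imwrite("pics/w3.png",im)
print(proj(c,[.4755,-.2628,.098]))
E
```

```text
clock: 6.95
position: [0.4805, -0.2647, 0.2088]
ee_rot: [0.001, 0.963, 0.27, 0.001]
contact_force: [-0.6, 0.4, -0.1]
width: 0.0429
gripper_force: 0.0
t 6.95 tcp [ 0.4805 -0.2647  0.2088] hx 0.547 zx [ 0.003 -0.001 -1.   ] q [-0.63  0.25  1.6   0.    1.29  0.39] F [-0.6  0.4 -0.1] w 0.04285310586797113
tool shift mm [ -3.6  -4.6 146.7]
[250.28673627 193.15302195]
```

View pics/w3.png

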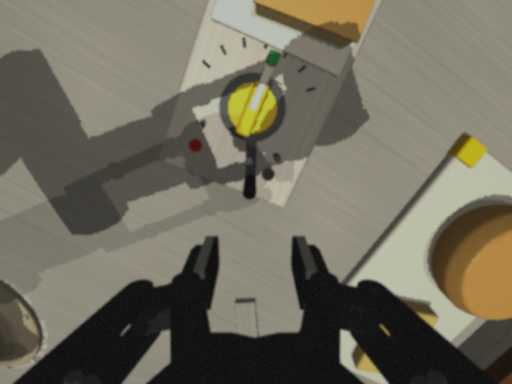

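The pin is at (250,194) as predicted. Descend and grip.

```bash
python3 -m crank '{"translation":[[-3,-4,30],[0,0,35],[0,0,35],[0,0,30],[0,0,12],[0,0,5],[0,0,0]],"roll":[0,0,0,0,0,0,0],"fingers":[0.5,0.5,0.5,0.5,0.5,0.5,0.5]}'
python3 -m crank '{"translation":[[0,0,0],[0,0,0],[0,0,0],[0,0,0],[0,0,0]],"roll":[0,0,0,0,0],"fingers":[0,0,0,0,0]}' 40
python3 -c "
from h import *
delta([.4755,-.2628,.062])"
```

```text
clock: 7.7
position: [0.4718, -0.2613, 0.0625]
ee_rot: [0.0, 0.963, 0.27, 0.0]
contact_force: [0.2, -0.4, -0.0]
width: 0.043
gripper_force: 0.0
clock: 8.2
position: [0.4724, -0.262, 0.0637]
ee_rot: [0.001, 0.963, 0.27, 0.001]
contact_force: [-1.0, -0.7, 7.2]
width: 0.013
gripper_force: 39.1
t 8.2 tcp [ 0.4724 -0.262   0.0637] hx 0.546 zx [ 0.003 -0.002 -1.   ] q [-0.64  0.37  1.82 -0.    0.94  0.39] F [-1.  -0.7  7.2] w 0.012969655261428643
tool shift mm [2.3 2.3 1.7]
```

```bash
python3 -m crank '{"translation":[[0.4,-8,0],[0.4,-8,0],[0.4,-8,0],[0.4,-8,0],[0.4,-8,0],[0.4,-8,0],[0.4,-8,0],[0.4,-8,0]],"roll":[0.1,0.1,0.1,0.1,0.1,0.1,0.1,0.1],"fingers":[0,0,0,0,0,0,0,0]}'
python3 -m crank '{"translation":[[0.1,-4,0],[0.1,-4,0],[0.1,-4,0],[0,0,0],[0,0,0]],"roll":[0.05,0.05,0.05,0,0],"fingers":[0,0,0,0,0]}'
python3 - <<'E'
from h import *
s,M=pose();v=np.array(s["position"])[:2]-[.543,-.2217]
print(np.arctan2(v[1],v[0]),np.linalg.norm(v))
E
```

```text
clock: 9.0
position: [0.4657, -0.2003, 0.0637]
ee_rot: [0.001, 0.992, -0.129, 0.004]
contact_force: [6.3, 0.1, 2.2]
width: 0.013
gripper_force: 38.9
clock: 9.5
position: [0.47, -0.1889, 0.0637]
ee_rot: [0.0, 0.98, -0.201, 0.004]
contact_force: [6.3, 1.6, 2.4]
width: 0.0127
gripper_force: 39.1
t 9.5 tcp [ 0.47   -0.1889  0.0637] hx -0.404 zx [ 0.008 -0.002 -1.   ] q [-0.52  0.33  1.9   0.    0.91  1.45] F [6.3 1.6 2.4] w 0.012659762276029841
2.7187372632554747 0.08004217264883451
```

```bash
python3 -m crank '{"translation":[[0.1,-4,0],[0.1,-4,0],[0,0,0]],"roll":[0.05,0.05,0],"fingers":[0,0,0]}'
python3 - <<'E'
from h import *
s,M=pose();v=np.array(s["position"])[:2]-[.543,-.2217]
print(np.arctan2(v[1],v[0]),np.linalg.norm(v), M.T@np.array(s["contact_force"]))
E
```

```text
clock: 9.8
position: [0.4718, -0.1859, 0.0638]
ee_rot: [0.005, 0.969, -0.247, 0.003]
contact_force: [-1.7, -13.2, 2.5]
width: 0.0125
gripper_force: 39.5
t 9.8 tcp [ 0.4718 -0.1859  0.0638] hx -0.5 zx [ 0.004 -0.01  -1.   ] q [-0.51  0.33  1.9  -0.01  0.91  1.57] F [ -1.7 -13.2   2.5] w 0.01253293494720897
2.6758081907199123 0.07973214564555844 [ 4.8790805  12.35882825 -2.34727351]
```

At the stop: the angle stopped advancing while the tangential force rose. Release, lift, back off and check.

```bash
python3 -m crank '{"translation":[[0,2,0],[0,0,0],[0,0,0],[0,0,0],[0,0,-20],[0,0,-40],[0,0,-40],[0,0,-40]],"roll":[0,0,0,0,0,0,0,0],"fingers":[0.5,0.5,0.5,0.5,0.5,0.5,0.5,0.5]}'
python3 -m crank '{"translation":[[-40,0,0],[-40,0,0],[-40,0,0],[0,0,0],[0,0,0]],"roll":[0.1,0.1,0.1,0,0],"fingers":[0.5,0.5,0.5,0.5,0.5]}'
python3 - <<'E'
from h import *
pose();t=get_image("top")
cv2.imwrite("pics/t3.png",cv2.resize(t[125:220,295:405],None,fx=6,fy=6,interpolation=cv2.INTER_CUBIC))
E
```

```text
clock: 10.6
position: [0.4684, -0.1821, 0.2035]
ee_rot: [-0.0, 0.968, -0.249, -0.0]
contact_force: [0.5, -0.5, -0.3]
width: 0.0426
gripper_force: 0.0
clock: 11.1
position: [0.3701, -0.1143, 0.2026]
ee_rot: [0.0, 0.921, -0.391, 0.001]
contact_force: [0.4, 0.7, 0.9]
width: 0.0426
gripper_force: 0.0
t 11.1 tcp [ 0.3701 -0.1143  0.2026] hx -0.803 zx [ 0.001 -0.001 -1.   ] q [-0.48  0.01  1.91 -0.    1.22  1.89] F [0.4 0.7 0.9] w 0.04259651618665896
```

View pics/t3.png

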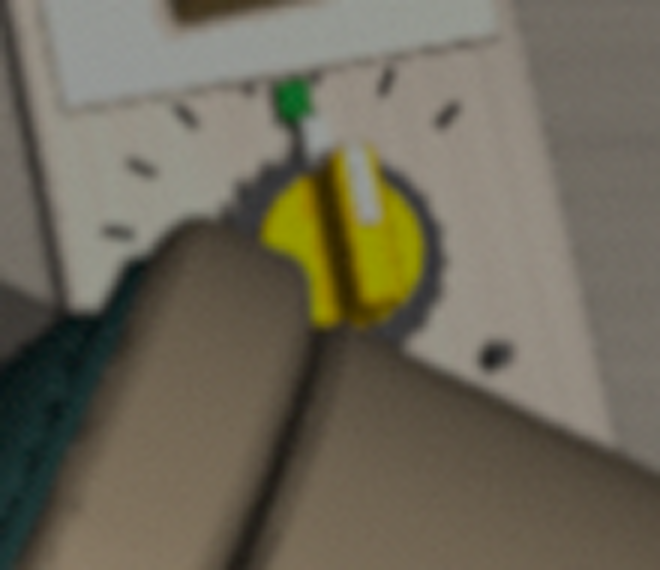

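```bash
python3 - <<'E'
from h import *
t=get_image("scene");cv2.imwrite("pics/s3.png",cv2.resize(t[215:365,110:310],None,fx=3,fy=3))
E
```

```text
(no output)
```

View pics/s3.png

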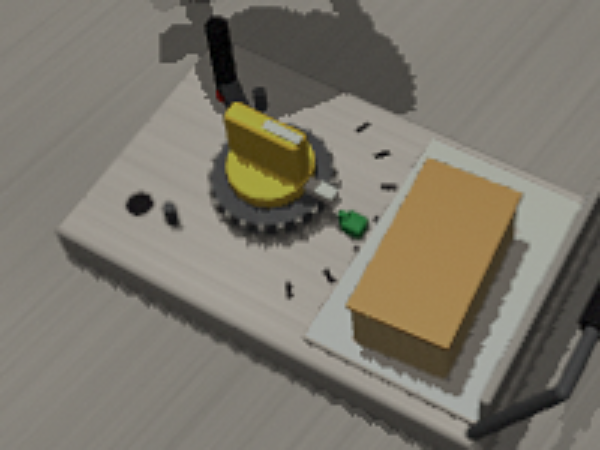

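The handle stands at the red dot (220,95), against the stop post. The white pointer (325,190) aims at the green clip (352,222), and the gripper is clear.

```bash
python3 -c "
from rig import manip
print(manip.sign_off())"
```

```text
the job is handed in; nothing more can be done
None
```

The yellow dial's pointer is at the green clip, its lock ring is turned to the stop by the red dot, the blue cutter was not touched, and the job is handed in with the gripper clear; the hand-in gave no verdict.

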